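# Park a roller carrier on the bench rail

## Task

Hang the roller carrier (the small tray with a roller head on a central stem) on the raised bench rail: enter its head at the open end, slide it along until the catch in the rail snaps shut behind it, and leave it hanging there. The catch sits somewhere different each time, so find it by feel and push gently (10 to 12 N is enough), without jamming the carrier against the rail (20 N is too much) or driving the spring buffer behind the catch to its hard stop; leave everything else on the bench where it is.

Things in the scene. Friction and masses are not known exactly. Their poses are not given: they have to be found in the camera images.
- carrier: Roller carrier, loose, 0.3 to 0.5 kg: grey tray with a fixed dark pulley, central steel stem (8 mm in x, 24 in y) with a roller head on top, and an upright grip post. Origin: underside of the tray, on the stem's axis (tray x -62 to +42, y +-35, 14 mm high); z up, +y is the way the head enters the rail. Stands on the bench to the robot's left or right.
- carrier_grip (a point): Point on the carrier's grip post at which to hold it: 52 mm on the -x side of the origin, z = 120 mm. The post is upright aluminium, 20 mm in x by 14 mm in y, top at z = 135 mm; pinch across its 14 mm (along the carrier's y) from above; it is clear of the rail when the carrier hangs.
- carrier_head (a point): Centre of the underside of the carrier's roller head: carrier x = y = 0, z = 100 mm. The head is a steel T-piece 22 mm wide (x), 44 long (y -22 to +22; the leading 12 mm at +y is narrowed to 16 wide, 9 high), 14 high (top z = 114). Its underside runs on the rail's lips.
- rail: Fixed steel C channel 300 mm long, 34 wide, top at z = 224 mm, on two green posts on its +x side (from x = 73 mm). Origin on the bench under its middle, z up; y runs along it from the open end (y = -150) to the end with a black cap (+150). A carrier hangs with its axes parallel to the rail's, its origin 100 mm above the bench, its grip post on the -x side, clear of the rail.
- rail_mouth (a point): Centre of the rail's open end, level with the lips' upper faces (rail x = 0, y = -150, z = 200 mm). Channel inside: 26 mm wide, 20 high (z 200 to 220). Two lips 4 mm thick leave a downward slot 12 mm wide at x = 0 all along: head inside, stem through the slot.
- bolt (a joint): Spring bolt of the catch (dark clamp on the rail, black knob on top), moves vertically; 0 m = down. Its holding face is at rail y between -30 and +60 mm, different each run. A passing head lifts it 6 to 12 mm by a ramp (2 to 5 N along the rail, on top of 2 to 5 N sliding friction); it drops to 0 behind the head's rear end, which then cannot go back.
- buffer (a joint): Spring buffer inside the rail past the bolt, pressed by the head's nose; 0 m = free, grows towards the closed end, hard stop at 0.026 (keep off it). 500 N/m, 1 N preload: 4 N at 6 mm, 11 N at 20 mm. Free face 38 mm past the bolt's holding face: the 44 mm head must press it 6 mm for the bolt to drop, and parked it keeps it pressed about 6 mm.
- bench_tray: Bystander: a bench tray with the same tray, grip post and pulley but no stem and no roller head. Stands on the other side of the bench from the carrier. Origin as the carrier's.
- bearing: Bystander: steel bearing ring, 62 mm across, 18 mm high, lying on the bench near or under the rail.
- wrench: Bystander: wrench lying on the bench in front of the robot.
- tape_roll: Bystander: roll of clear tape, 90 mm across, 48 mm high.
Mind the look-alikes: they are no part of the job. What is shaped like the carrier but blue or red is not meant.

How it is judged:
By the outcome, as a careful person would: the job done as asked, in the order asked, and still so for the second after the job is handed in, with the robot touching nothing.
It also fails if it takes over 72 s, if anything falls off the work surface, if the arm or the gripper's body presses on something with over 40 N, if the wrist force passes 120 N, or if a joint passes its speed limit or range.

## Robot

A 6-joint arm with a two-finger parallel gripper is mounted at the origin on the work surface. World frame = base frame: x ahead of the robot, y to its left, z up, the work surface at z = 0. Lengths are in m, angles in rad, forces in N, time in s.
With the tool pointing down it reaches from about 0.3 to 0.775 m from the base axis. Payload 14.6 kg.
Tool frame: the origin (TCP) lies between the finger pads; the fingertips stand 19 mm ahead of it and the grasp point (between the pads) is the TCP (ctrl.finger_overhang is the distance from the TCP to the fingertips, in m); z points along the fingers, y is the direction in which the jaws open and shut (so a half turn about z gives the same grasp; the last joint's range is limited). The gripper opens to 94 mm and grips with 3 to 60 N. Pads are 16 mm wide; open, the fingers measure 119 mm over their backs; the gripper's body (75 mm by 177 mm) begins 78 mm behind the grasp point.
Start: joints at [1.216, 0.3, 1.521, -0, 1.321, -0.067], TCP at [0.156, 0.527, 0.224] pointing down, gripper open.
Joint ranges: [-3.03, 3.03], [-0.79, 2.21], [0.23, 2.52], [-1.04, 4.18], [0, 3.07], [-2.55, 2.55]. Speed limits (rad/s): [2.22, 2.22, 2.57, 3.14, 3.14, 3.14].

## Interface

Orientations are given as [roll, pitch, yaw] about the fixed x, y, z axes, in that order (R = Rz(yaw) Ry(pitch) Rx(roll)).
In Python, from station import ctrl gives the robot as it stands.
- The arm moves only by the tool send_rows, never from a script. Its argument "series" is a list of rows, each a list of 7 numbers: the turn, a rotation vector about the tool's x, y, z in degrees, then the shift along the tool's x, y, z in m, then the gripper's target within -1 to 1 (fully open at 1, half-way at 0, shut at -1). A call has 1 to 8 rows; each row is the pose to reach, as a shift and turn from the pose commanded when the call began, along the tool's axes at that moment; what a row does not reach only later rows make up. A row lasts 1/10 s, in which the tool goes at most 50 mm and 8.59 degrees, less where a joint would pass 70% of its speed; a pose out of reach is approached as far as the arm can. A call with a gripper value outside its range is refused whole. The fingers move at their own pace and stop on an object; "force" is the grip in N (left out, the last holds). Time passes only in rows, so rows that repeat a pose let the fingers close. It gives the time, the measured TCP pose, the force and the opening at its end, in the units of the state.
- ctrl.get_obs(): the state, without advancing time (a new reading comes with each control period).
- ctrl.camera(name): name is "scene" or "top"; returns a dict with "pixels" (420x560x3 uint8, red, green, blue), "z_map" (420x560 float32, m along the optical axis (not along the pixel's ray), 0 where there is no reading), "fov_y" (degrees; the focal length in pixels is half the picture's height over the tangent of half this angle, whatever the lens; pixels are square), "cx", "cy" (the principal point, pixels), "R" (3x3) and "t" (3): a world point X has camera coordinates R X + t. Camera axes: x right, y down, z forward; pixel columns grow to the right and rows downward; lengths in m; the calibration is good to about 2 mm. A picture is of the moment at which its call begins.
- ctrl.hand_in(): hands the job in, once; it reports no verdict.
The state is a dict: "time_s": time; "qpos": joint angles; "joint_vel": joint speeds; "tau": joint torques, N m; "ee_pos": TCP position; "eef_rot": TCP orientation; "force": force on the tool from outside, world axes, zero at the start; "moment": the same for the moment, N m; "grip_width": finger opening in m.
Only numpy, scipy, OpenCV 4.12 (cv2) and the standard library are available. Lean on these libraries where they do the work, as an engineer would, in place of code of your own. Each camera call takes 0.05 s, during which the arm holds its last target.

## Working session

There is one attempt and no reset: what is moved stays moved. The work goes in short steps, Python scripts to look and compute and a tool call to move; the robot and the scene stay as the last step left them, time stands still between calls to the robot, and variables do not carry over. Pictures are saved under pics/ and viewed, and the job is handed in when it is done.

Besides the shell and the picture viewer there is one more tool, called after "Request:" as name(argument=value, ...), one argument or row to a line, values as JSON. send_rows: Moves the arm, as the interface text tells. Its arguments: {"type":"object","properties":{"series":{"type":"array"},"force":{"type":"number"}},"required":["series"]}

```bash
mkdir -p pics; ls; cat > h.py <<'E'
import numpy as np, cv2
from station import ctrl
def grab(name,fn):
    c=ctrl.camera(name); cv2.imwrite('pics/'+fn,cv2.cvtColor(c['pixels'],cv2.COLOR_RGB2BGR))
    np.savez('pics/'+fn+'.npz',**c); return c
def load(fn): return dict(np.load('pics/'+fn+'.npz'))
def cloud(c):
    H,W=c['z_map'].shape; f=H/2/np.tan(np.radians(float(c['fov_y']))/2)
    u,v=np.meshgrid(np.arange(W),np.arange(H)); z=c['z_map']
    P=np.stack([(u-c['cx'])/f*z,(v-c['cy'])/f*z,z],-1)
    return (P-c['t'])@c['R']
E
python3 - <<'E'
from h import *
for n in ('scene','top'):
    c=grab(n,n+'0.png'); print(n,c['fov_y'],c['cx'],c['cy'],(-c['R'].T@c['t']).round(3),c['R'].round(2).tolist())
print(ctrl.get_obs())
E
```

```text
pics
scene 54.811401008011 278.7244427247963 209.62863954965562 [ 1.023 -0.092  0.833] [[0.19, 0.98, -0.01], [0.8, -0.16, -0.58], [-0.58, 0.1, -0.81]]
top 56.00965991460287 278.4866127007048 209.1975239824982 [ 0.397 -0.021  1.073] [[-0.01, -1.0, 0.0], [-0.99, 0.01, -0.11], [0.11, -0.0, -0.99]]
{'time_s': 0.1, 'qpos': array([ 1.21641774e+00,  3.00431900e-01,  1.52151164e+00, -5.58069944e-06,
        1.32072035e+00, -6.65831605e-02]), 'joint_vel': array([-8.49351902e-05, -1.81143304e-05,  5.35916879e-04,  1.88781516e-03,
        1.71482282e-04, -3.68412177e-04]), 'tau': array([ 1.38727777e-03, -5.32639861e+01, -3.53289199e+01,  7.09779072e-02,
        2.33946828e-02, -6.85015198e-05]), 'ee_pos': array([0.15603067, 0.5271755 , 0.2239372 ]), 'eef_rot': array([-3.14052343e+00, -6.58798395e-05,  2.85379857e+00]), 'force': array([-0.77951766,  0.19696303,  0.2897994 ]), 'moment': array([-0.02499007, -0.05714761,  0.00568096]), 'grip_width': 0.09372700767127042}
```

View pics/scene0.png

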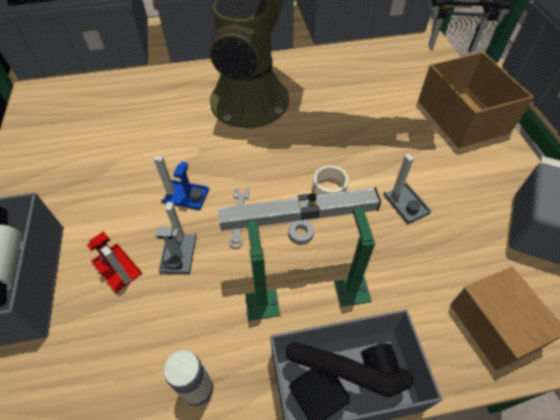

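View pics/top0.png

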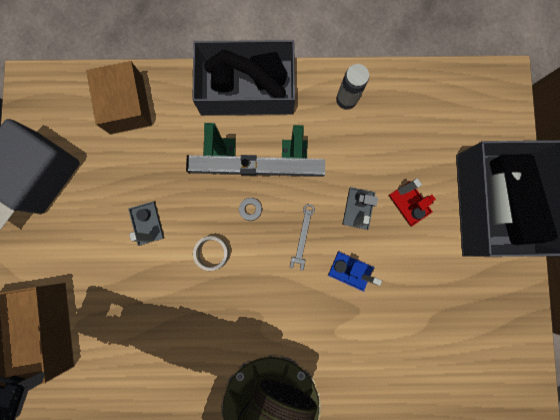

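The top view shows the grey carrier with its head near (360,208) and the bench tray at (146,222). The rail runs from the open end (325,167) to the black cap (188,165), with the catch at about (249,165). I'll measure these next.

```bash
python3 - <<'E'
from h import *
t=load('top0.png'); s=load('scene0.png')
a=cv2.resize(t['pixels'][170:250,320:400],None,fx=7,fy=7,interpolation=cv2.INTER_CUBIC)
cv2.imwrite('pics/c1.png',a[:,:,::-1])
a=cv2.resize(s['pixels'][190:280,140:220],None,fx=6,fy=6,interpolation=cv2.INTER_CUBIC)
cv2.imwrite('pics/c2.png',a[:,:,::-1])
P=cloud(t)
np.set_printoptions(precision=3,suppress=True,linewidth=200)
# rail points
m=(P[...,2]>0.215)&(P[...,2]<0.232)&(P[...,0]>0.45)&(P[...,0]<0.7)&(abs(P[...,1])<.3)
print('rail',m.sum(),P[m].min(0),P[m].max(0),np.median(P[m],0))
r=cv2.minAreaRect(P[m][:,:2].astype(np.float32)*1000);print(r)
for i,c in (('top',t),('scene',s)):
  Q=cloud(c)
  R=(Q[...,0]>.3)&(Q[...,0]<.56)&(Q[...,1]<-.1)&(Q[...,1]>-.4)
  for lo,hi in((.008,.02),(.09,.12),(.125,.145)):
    m=R&(Q[...,2]>lo)&(Q[...,2]<hi)
    n,l,st,ce=cv2.connectedComponentsWithStats(m.astype(np.uint8))
    for k in range(1,n):
      if st[k,4]>5:
        p=Q[l==k]; print(i,lo,st[k],np.median(p,0),p.min(0),p.max(0),cv2.minAreaRect(p[:,:2].astype(np.float32)*1000))
E
```

```text
rail 2691 [ 0.564 -0.124  0.215] [0.68  0.179 0.231] [0.589 0.027 0.223]
((620.5626831054688, 26.021156311035156), (302.9955749511719, 111.15592193603516), 87.96626281738281)
top 0.008 [343 191   8  34  47] [ 0.514 -0.207  0.013] [ 0.468 -0.218  0.008] [ 0.558 -0.196  0.017] ((512.9057006835938, -206.81761169433594), (3.6965713500976562, 92.12823486328125), 78.16236114501953)
top 0.008 [365 190  11   7  19] [ 0.554 -0.278  0.012] [ 0.543 -0.287  0.009] [ 0.56  -0.258  0.015] ((551.1834716796875, -271.4969787597656), (28.6080379486084, 12.022331237792969), 79.87874603271484)
top 0.008 [398 190   5   5   7] [ 0.555 -0.352  0.014] [ 0.547 -0.357  0.011] [ 0.559 -0.349  0.019] ((553.51318359375, -353.6777038574219), (14.589814186096191, 1.685516119003296), 34.53346252441406)
top 0.008 [389 194  30  33  75] [ 0.496 -0.357  0.012] [ 0.461 -0.398  0.008] [ 0.548 -0.325  0.017] ((502.5919494628906, -354.0453796386719), (104.63418579101562, 22.191387176513672), 44.63852310180664)
top 0.008 [367 206   6  24  36] [ 0.488 -0.27   0.012] [ 0.454 -0.277  0.008] [ 0.516 -0.261  0.016] ((484.8345031
[... 6546 characters left out ...]
, -387.8726501464844), (24.91542625427246, 38.25987243652344), 33.50779724121094)
scene 0.125 [153 155  11   9  66] [ 0.33  -0.255  0.135] [ 0.317 -0.267  0.125] [ 0.337 -0.245  0.139] ((326.8289489746094, -255.37985229492188), (19.502702713012695, 14.170398712158203), 65.33016204833984)
scene 0.125 [165 202   9  11  74] [ 0.476 -0.234  0.135] [ 0.462 -0.243  0.125] [ 0.484 -0.227  0.139] ((472.9228210449219, -235.31642150878906), (14.304221153259277, 21.002256393432617), 78.8707504272461)
scene 0.125 [101 246   9   5  28] [ 0.556 -0.363  0.137] [ 0.549 -0.37   0.133] [ 0.56  -0.355  0.138] ((557.257080078125, -363.2229919433594), (12.419909477233887, 12.207250595092773), 38.467403411865234)
```

```bash
python3 - <<'E'
import cv2,numpy as np
a=cv2.imread('pics/c1.png');b=cv2.imread('pics/c2.png')
a=cv2.resize(a,(400,400));b=cv2.resize(b,(355,400));cv2.imwrite('pics/c3.png',np.hstack([a,b]))
E
```

```text
(no output)
```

View pics/c3.png

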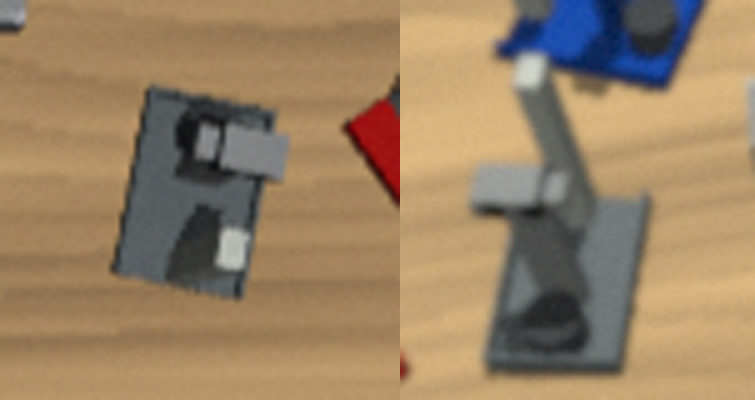

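The crop shows the carrier's nose (narrow step) pointing to world +y and the post on the -x side, yawed about -12°. Next I'll refine the rail pose, the bolt and the carrier.

```bash
python3 - <<'E'
from h import *
np.set_printoptions(precision=4,suppress=True,linewidth=200)
for n in('top','scene'):
  c=load(n+'0.png'); Q=cloud(c)
  m=(Q[...,2]>.219)&(Q[...,2]<.229)&(Q[...,0]>.5)&(Q[...,0]<.66)&(abs(Q[...,1]-.03)<.25)
  p=Q[m]
  # keep per-y-bin front edge and width, excluding posts
  rows=[]
  for y in np.arange(-.12,.18,.012):
    q=p[abs(p[:,1]-y)<.006]
    if len(q)>5: rows.append((y,q[:,0].min(),q[:,0].max()))
  r=np.array(rows); w=r[:,2]-r[:,1]
  print(n,'z',np.median(p[:,2])); print(np.c_[r,w].T)
  k=w<.04
  for col in(1,2):
    a,b=np.polyfit(r[k,0],r[k,col],1); print('slope deg',np.degrees(np.arctan(a)),'x at y=.027',a*.027+b)
  near=p[p[:,0]<.61]; print('y ext',near[:,1].min(),near[:,1].max(), np.percentile(near[:,1],[1,99]))
  m=(Q[...,2]>.234)&(Q[...,2]<.32)&(Q[...,0]>.5)&(Q[...,0]<.66)&(abs(Q[...,1]-.03)<.15)
  print('clamp',Q[m].min(0),Q[m].max(0),np.median(Q[m],0),m.sum())
  c2=c['pixels']
s=load('scene0.png');t=load('top0.png')
a=cv2.resize(s['pixels'][170:250,210:390],None,fx=4,fy=4,interpolation=cv2.INTER_CUBIC)
b=cv2.resize(t['pixels'][130:190,180:330],(720,288),interpolation=cv2.INTER_CUBIC)[:270]
cv2.imwrite('pics/r1.png',np.vstack([a,b])[:,:,::-1])
E
```

```text
top z 0.22355374106290415
[[-0.12   -0.108  -0.096  -0.084  -0.072  -0.06   -0.048  -0.036  -0.024  -0.012  -0.      0.012   0.024   0.036   0.048   0.06    0.072   0.084   0.096   0.108   0.12    0.132   0.144   0.156
   0.168 ]
 [ 0.564   0.564   0.5642  0.5649  0.5652  0.5669  0.5669  0.5669  0.5669  0.5677  0.5678  0.5686  0.5653  0.5652  0.566   0.5663  0.5704  0.5711  0.5712  0.5726  0.5732  0.573   0.5733  0.5738
   0.5756]
 [ 0.5975  0.5978  0.5984  0.5983  0.6556  0.6238  0.6005  0.6005  0.6009  0.6016  0.6017  0.6013  0.6073  0.6072  0.6077  0.6079  0.6045  0.6042  0.6049  0.605   0.6533  0.6555  0.6308  0.6078
   0.6082]
 [ 0.0335  0.0338  0.0342  0.0334  0.0903  0.057   0.0336  0.0336  0.034   0.0339  0.0339  0.0327  0.042   0.042   0.0417  0.0416  0.034   0.0331  0.0337  0.0324  0.0802  0.0825  0.0574  0.034
   0.0326]]
slope deg 2.192850608965881 x at y=.027 0.5691734754507717
slope deg 2.0589978732972916 x at y=.027 0.6026530858804149
y ext -0.12413647562074706 0.17862569050560828 [-0.1215  0.1759]
clamp [0.5792 0.0411 0.2413] [0.5946 0.0562 0.247 ] [0.5868 0.0495 0.24
[... 416 characters left out ...]
  0.5749  0.5757
   0.5757]
 [ 0.6002  0.6005  0.6017  0.6452  0.6554  0.6527  0.6045  0.6038  0.6038  0.6048  0.6046  0.6051  0.6098  0.61    0.6109  0.6104  0.6077  0.6089  0.6089  0.6089  0.6531  0.6552  0.6195  0.6111
   0.6131]
 [ 0.0354  0.035   0.0361  0.0788  0.0877  0.0856  0.0369  0.0357  0.0347  0.0356  0.0355  0.0363  0.0425  0.0434  0.0444  0.0402  0.0356  0.0362  0.0362  0.0358  0.0808  0.0801  0.0446  0.0354
   0.0373]]
slope deg 2.150832302574228 x at y=.027 0.5703622520187018
slope deg 2.3072738446657763 x at y=.027 0.6062498063315305
y ext -0.12851469445540145 0.17577963175712205 [-0.1253  0.172 ]
clamp [0.5809 0.0384 0.2344] [0.598  0.0535 0.2489] [0.5904 0.0455 0.2458] 63
```

View pics/r1.png

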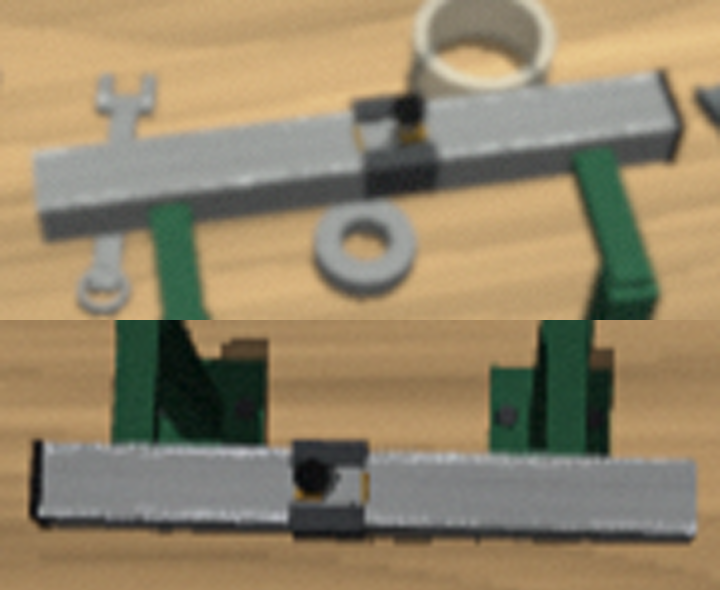

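```bash
cat >> h.py <<'E'
from scipy.spatial.transform import Rotation as Ro
def Rt(o): return Ro.from_euler('xyz',o['eef_rot'])
def to(pos,ydir_deg):
    """tool shift & turn to point-down pose at pos with tool y axis at world angle ydir_deg"""
    o=ctrl.get_obs(); R=Rt(o)
    T=Ro.from_euler('xyz',[np.pi,0,np.radians(ydir_deg+90)])
    print('turn',(R.inv()*T).as_rotvec(degrees=True).round(2),'shift',R.inv().apply(np.array(pos)-o['ee_pos']).round(4))
def st():
    o=ctrl.get_obs(); R=Rt(o); ya=R.apply([0,1,0])
    print('t',round(o['time_s'],2),'pos',o['ee_pos'].round(4),'ydir',np.degrees(np.arctan2(ya[1],ya[0])).round(2),'zax',R.apply([0,0,1]).round(4),'F',o['force'].round(2),'M',o['moment'].round(2),'w',o['grip_width'].round(4),'q',o['qpos'].round(2))
E
python3 - <<'E'
from h import *
st(); to([.4714,-.2336,.24],77.7)
E
```

```text
Traceback (most recent call last):
  File "h.py", line 21, in st
    print('t',round(o['time_s'],2),'pos',o['ee_pos'].round(4),'ydir',np.degrees(np.arctan2(ya[1],ya[0])).round(2),'zax',R.apply([0,0,1]).round(4),'F',o['force'].round(2),'M',o['moment'].round(2),'w',o['grip_width'].round(4),'q',o['qpos'].round(2))
                                                                                                                                                                                                       ^^^^^^^^^^^^^^^^^^^^^
AttributeError: 'float' object has no attribute 'round'
```

```bash
sed -i "s/o\['grip_width'\].round(4)/round(o['grip_width'],4)/" h.py; python3 - <<'E'
from h import *
st(); to([.4714,-.2336,.24],77.7)
E
```

```text
t 0.1 pos [0.156  0.5272 0.2239] ydir 73.51 zax [-4.e-04 -1.e-03 -1.e+00] F [-0.78  0.2   0.29] M [-0.02 -0.06  0.01] w 0.0937 q [ 1.22  0.3   1.52 -0.    1.32 -0.07]
turn [-0.06 -0.01 -4.19] shift [-0.5183 -0.64   -0.0154]
```

Request:
send_rows(
  series=[
    [0,0,0,-0.25,-0.31,-0.04,0],
    [0,0,0,-0.25,-0.31,-0.04,0],
    [0,0,0,-0.25,-0.31,-0.04,0],
    [0,0,0,-0.25,-0.31,-0.04,0],
    [0,0,0,-0.25,-0.31,-0.04,0],
    [0,0,0,-0.25,-0.31,-0.04,0],
    [0,0,0,-0.25,-0.31,-0.04,0],
    [0,0,0,-0.25,-0.31,-0.04,0],
  ],
)

```text
time_s: 0.9
ee_pos: [0.3078, 0.1575, 0.2647]
eef_rot: [3.141, 0.0, 2.854]
force: [0.9, -0.3, 0.6]
grip_width: 0.0471
```

```bash
python3 - <<'E'
from h import *
st(); to([.4714,-.2336,.24],77.7)
E
```

```text
t 0.9 pos [0.3078 0.1575 0.2647] ydir 73.54 zax [ 4.e-04  1.e-04 -1.e+00] F [ 0.86 -0.33  0.62] M [-0.01  0.    0.05] w 0.0471 q [ 0.37 -0.21  1.96 -0.    1.39 -0.92]
turn [ 0.01  0.02 -4.16] shift [-0.2677 -0.3287  0.0247]
```

Request:
send_rows(
  series=[
    [0,0,-4.16,-0.2677,-0.3287,0.0247,0],
    [0,0,-4.16,-0.2677,-0.3287,0.0247,0],
    [0,0,-4.16,-0.2677,-0.3287,0.0247,0],
    [0,0,-4.16,-0.2677,-0.3287,0.0247,0],
    [0,0,-4.16,-0.2677,-0.3287,0.0247,0],
    [0,0,-4.16,-0.2677,-0.3287,0.0247,0],
    [0,0,-4.16,-0.2677,-0.3287,0.0247,0],
    [0,0,-4.16,-0.2677,-0.3287,0.0247,0],
  ],
)

```text
time_s: 1.7
ee_pos: [0.4619, -0.2113, 0.2408]
eef_rot: [3.141, -0.0, 2.926]
force: [0.1, 0.5, 0.6]
grip_width: 0.0472
```

Request:
send_rows(
  series=[
    [0,0,0,0,0,0,0],
    [0,0,0,0,0,0,0],
  ],
)

```text
time_s: 1.9
ee_pos: [0.4613, -0.2095, 0.2403]
eef_rot: [3.141, -0.002, 2.925]
force: [0.1, 1.0, -0.7]
grip_width: 0.0469
```

```bash
python3 - <<'E'
from h import *
st(); to([.4714,-.2336,.12],77.7)
E
```

```text
t 1.9 pos [ 0.4613 -0.2095  0.2403] ydir 77.58 zax [-0.0017  0.001  -1.    ] F [ 0.06  0.97 -0.74] M [ 0.07  0.01 -0.01] w 0.0469 q [-0.5   0.19  1.62  0.    1.33 -1.85]
turn [ 0.03 -0.1  -0.12] shift [-0.0152 -0.0215  0.1202]
```

Request:
send_rows(
  series=[
    [0,0,0,-0.0152,-0.0215,0,0],
    [0,0,0,-0.0152,-0.0215,0,0],
    [0,0,0,-0.0152,-0.0215,0,0],
  ],
)

```text
time_s: 2.2
ee_pos: [0.4717, -0.2323, 0.2413]
eef_rot: [3.141, -0.0, 2.927]
force: [0.2, 0.5, -0.1]
grip_width: 0.047
```

```bash
python3 - <<'E'
from h import *
st(); to([.4714,-.2336,.12],77.7)
c=grab('scene','s1.png');d=grab('top','t1.png')
a=cv2.resize(c['pixels'][130:290,120:280],(500,500),interpolation=3);b=cv2.resize(d['pixels'][150:260,310:420],(300,300),interpolation=3)
b=cv2.copyMakeBorder(b,0,200,0,0,0);cv2.imwrite('pics/v1.png',np.hstack([a,b])[:,:,::-1])
E
```

```text
t 2.2 pos [ 0.4717 -0.2323  0.2413] ydir 77.7 zax [ 0.e+00  2.e-04 -1.e+00] F [ 0.16  0.5  -0.14] M [0.02 0.05 0.02] w 0.047 q [-0.53  0.23  1.57  0.    1.34 -1.88]
turn [ 0.01 -0.    0.  ] shift [-0.     -0.0014  0.1213]
```

View pics/v1.png

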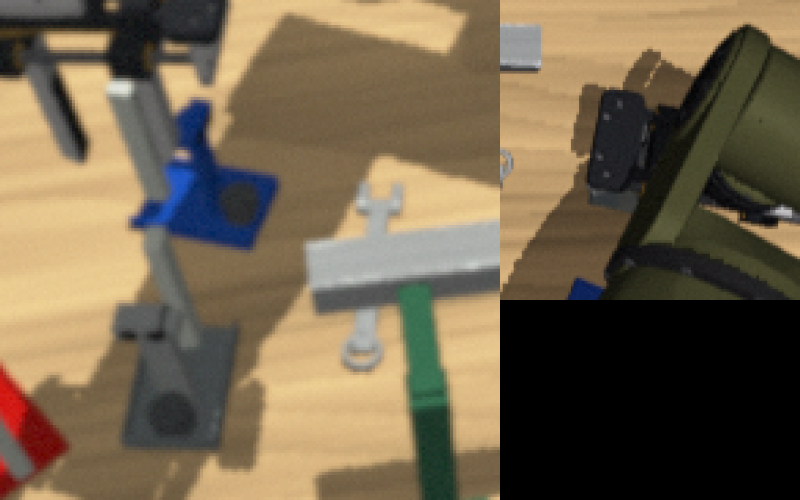

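The gripper is above the post, with the fingers at about (55,100) and (205,60). I'll descend now.

Request:
send_rows(
  series=[
    [0,0,0,0,-0.0014,0.03,0.2],
    [0,0,0,0,-0.0014,0.06,0.2],
    [0,0,0,0,-0.0014,0.08,0.2],
    [0,0,0,0,-0.0014,0.1,0.2],
    [0,0,0,0,-0.0014,0.115,0.2],
    [0,0,0,0,-0.0014,0.1213,0.2],
    [0,0,0,0,-0.0014,0.1213,0.2],
    [0,0,0,0,-0.0014,0.1213,0.2],
  ],
)

```text
time_s: 3.1
ee_pos: [0.4719, -0.2346, 0.1207]
eef_rot: [-3.141, 0.001, 2.927]
force: [-0.0, 0.4, 0.7]
grip_width: 0.0563
```

```bash
python3 - <<'E'
from h import *
st(); to([.4714,-.2336,.12],77.7)
c=grab('scene','s2.png')
a=cv2.resize(c['pixels'][150:290,120:260],(560,560),interpolation=3);cv2.imwrite('pics/v2.png',a[:,:,::-1])
E
```

```text
t 3.1 pos [ 0.4719 -0.2346  0.1207] ydir 77.69 zax [ 1.e-03 -6.e-04 -1.e+00] F [-0.02  0.37  0.68] M [0.01 0.01 0.03] w 0.0563 q [-0.53  0.36  1.7  -0.    1.08 -1.89]
turn [-0.02  0.06 -0.01] shift [0.0007 0.0009 0.0007]
```

View pics/v2.png

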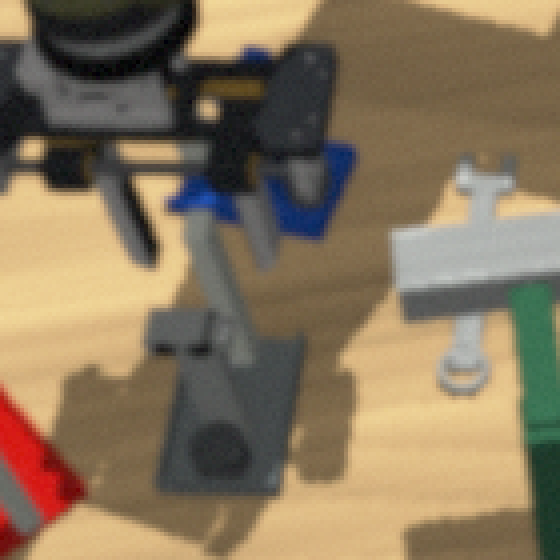

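Request:
send_rows(
  series=[
    [0,0,0,0,0,0,-1],
    [0,0,0,0,0,0,-1],
    [0,0,0,0,0,0,-1],
    [0,0,0,0,0,0,-1],
    [0,0,0,0,0,0,-1],
    [0,0,0,0,0,0,-1],
  ],
  force=55,
)

```text
time_s: 3.75
ee_pos: [0.4716, -0.2347, 0.1199]
eef_rot: [-3.142, -0.0, 2.926]
force: [-1.0, 0.4, 0.0]
grip_width: 0.0136
```

```bash
python3 - <<'E'
from h import *
st()
E
```

```text
t 3.75 pos [ 0.4716 -0.2347  0.1199] ydir 77.67 zax [-1.e-04 -0.e+00 -1.e+00] F [-1.03  0.4   0.01] M [-0.01  0.06 -0.05] w 0.0136 q [-0.53  0.36  1.7  -0.    1.08 -1.89]
```

Request:
send_rows(
  series=[
    [0,0,0,0,0,-0.01,-1],
    [0,0,0,0,0,-0.02,-1],
    [0,0,0,0,0,-0.04,-1],
    [0,0,0,0,0,-0.06,-1],
    [0,0,0,0,0,-0.08,-1],
    [0,0,0,0,0,-0.102,-1],
    [0,0,0,0,0,-0.102,-1],
    [0,0,0,0,0,-0.102,-1],
  ],
)

```text
time_s: 4.55
ee_pos: [0.4715, -0.2346, 0.2217]
eef_rot: [-3.141, 0.0, 2.926]
force: [0.1, -0.2, -3.7]
grip_width: 0.0136
```

```bash
python3 - <<'E'
from h import *
st(); to([.527,-.184,.222],87.85)
E
```

```text
t 4.55 pos [ 0.4715 -0.2346  0.2217] ydir 77.67 zax [ 2.e-04 -2.e-04 -1.e+00] F [ 0.13 -0.23 -3.71] M [0.08 0.17 0.04] w 0.0136 q [-0.53  0.25  1.59 -0.    1.3  -1.89]
turn [-1.000e-02  1.000e-02 -1.018e+01] shift [-0.0434  0.0613 -0.0003]
```

Request:
send_rows(
  series=[
    [0,0,-3,-0.012,0.016,0,-1],
    [0,0,-6,-0.024,0.032,0,-1],
    [0,0,-9,-0.036,0.05,0,-1],
    [0,0,-10.2,-0.0434,0.0613,0,-1],
    [0,0,-10.2,-0.0434,0.0613,0,-1],
    [0,0,-10.2,-0.0434,0.0613,0,-1],
  ],
)

```text
time_s: 5.15
ee_pos: [0.5267, -0.1842, 0.2212]
eef_rot: [3.141, -0.001, 3.104]
force: [0.3, -0.7, -3.0]
grip_width: 0.0139
```

```bash
python3 - <<'E'
from h import *
np.set_printoptions(precision=4,suppress=True,linewidth=200)
st(); to([.527,-.184,.222],87.85)
for n in('scene','top'):
  c=grab(n,n+'3.png'); Q=cloud(c)
  print(n)
  o=ctrl.get_obs(); 
  m=(Q[...,2]>.195)&(Q[...,2]<.232)&(Q[...,0]>.54)&(Q[...,0]<.625)&(Q[...,1]>-.24)&(Q[...,1]<.0)
  k,l,s,_=cv2.connectedComponentsWithStats(m.astype(np.uint8))
  for i in range(1,k):
    if s[i,4]>15:
      p=Q[l==i]; top=p[p[:,2]>np.percentile(p[:,2],95)-.008]
      print(s[i],np.percentile(p,[1,50,99],axis=0).ravel(),cv2.minAreaRect(top[:,:2].astype(np.float32)*1000), 'plane z',np.median(top[:,2]))
c=load('scene3.png');d=load('top3.png')
a=cv2.resize(c['pixels'][130:290,140:300],(500,500),interpolation=3);b=cv2.resize(d['pixels'][130:240,270:380],(300,300),interpolation=3)
b=cv2.copyMakeBorder(b,0,200,0,0,0);cv2.imwrite('pics/v3.png',np.hstack([a,b])[:,:,::-1])
E
```

```text
t 5.15 pos [ 0.5267 -0.1842  0.2212] ydir 87.84 zax [-0.0012  0.0003 -1.    ] F [ 0.25 -0.72 -3.02] M [ 0.07  0.2  -0.01] w 0.0139 q [-0.4   0.32  1.5  -0.    1.32 -1.93]
turn [ 0.01 -0.07 -0.01] shift [-0.0003  0.0002 -0.0008]
scene
[ 218  199   71   33 1674] [ 0.5673 -0.1271  0.1979  0.5951 -0.0658  0.2243  0.6221 -0.0012  0.2274] ((595.8325805664062, -64.54783630371094), (128.61659240722656, 58.34498977661133), 86.9001693725586) plane z 0.22496383092718544
[175 216  25  16 323] [ 0.5675 -0.2083  0.2027  0.5829 -0.1879  0.2152  0.5912 -0.1647  0.2186] ((578.7957763671875, -186.30650329589844), (43.84885787963867, 24.596691131591797), 87.8898696899414) plane z 0.21554103914371464
top
[268 148  57  29 991] [ 0.5645 -0.1196  0.198   0.584  -0.0588  0.2227  0.6228 -0.0012  0.2269] ((593.6121826171875, -62.682254791259766), (123.14332580566406, 56.638545989990234), 88.2076187133789) plane z 0.22321076587513072
```

View pics/v3.png

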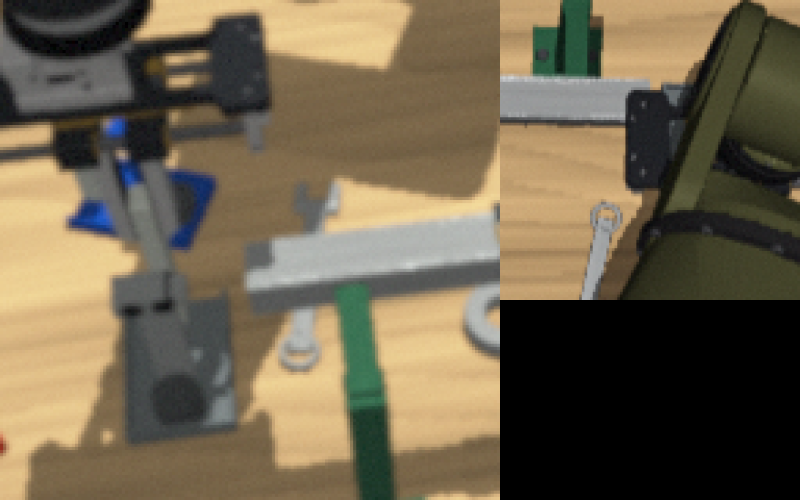

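```bash
python3 - <<'E'
from h import *
np.set_printoptions(precision=4,suppress=True,linewidth=200)
c=load('scene3.png'); Q=cloud(c)
def edges(m,ys,lab):
  p=Q[m]; r=[]
  for y in ys:
    q=p[abs(p[:,1]-y)<.006]; r.append((y,q[:,0].min(),q[:,0].max(),np.median(q[:,2])))
  r=np.array(r); print(lab); print(r.T); return r
base=(Q[...,0]>.55)&(Q[...,0]<.62)
# body of head (full height), rail clear of posts
h=edges(base&(Q[...,2]>.2105)&(Q[...,1]<-.14),[-.204,-.198,-.192,-.186,-.18],'head')
r=edges(base&(Q[...,2]>.2195)&(Q[...,1]>-.14)&(Q[...,2]<.23),[-.118,-.11,-.1,-.04,-.03,-.02,-.01,0],'rail')
hc=(h[:,1]+h[:,2])/2; rc=(r[:,1]+r[:,2])/2
a=np.polyfit(r[:,0],rc,1); print('rail slope',np.degrees(np.arctan(a[0])),'head-rail offset',hc-np.polyval(a,h[:,0]))
print('head slope',np.degrees(np.arctan(np.polyfit(h[:,0],hc,1)[0])))
# head top plane
m=base&(Q[...,2]>.2125)&(Q[...,1]<-.14)&(Q[...,1]>-.206)&(Q[...,1]<-.178); p=Q[m]
print('plane',np.linalg.lstsq(np.c_[p[:,:2]-[.579,-.19],np.ones(len(p))],p[:,2],rcond=None)[0])
m=base&(Q[...,2]>.2215)&(Q[...,2]<.23)&(Q[...,1]>-.12)&(Q[...,1]<-.09); p=Q[m]
print('rplane',np.linalg.lstsq(np.c_[p[:,:2]-[.579,-.1],np.ones(len(p))],p[:,2],rcond=None)[0])
E
```

```text
head
[[-0.204  -0.198  -0.192  -0.186  -0.18  ]
 [ 0.55    0.55    0.55    0.55    0.55  ]
 [ 0.5905  0.5905  0.591   0.591   0.5915]
 [ 0.4213  0.4252  0.432   0.4373  0.4344]]
rail
[[-0.118  -0.11   -0.1    -0.04   -0.03   -0.02   -0.01    0.    ]
 [ 0.5645  0.5664  0.5664  0.5688  0.5698  0.57    0.5694  0.5703]
 [ 0.6006  0.6013  0.601   0.6032  0.6032  0.6033  0.6053  0.6053]
 [ 0.2249  0.2249  0.225   0.2249  0.2251  0.2251  0.2251  0.225 ]]
rail slope 2.276898316487853 head-rail offset [-0.0093 -0.0095 -0.0095 -0.0098 -0.0097]
head slope 1.220081159007546
plane [-6.5183  2.031   0.2981]
rplane [-0.0072  0.0002  0.2251]
```

```bash
python3 - <<'E'
from h import *
np.set_printoptions(precision=4,suppress=True,linewidth=200)
c=load('scene3.png'); Q=cloud(c)
def edges(m,ys,lab):
  p=Q[m]; r=[]
  for y in ys:
    q=p[abs(p[:,1]-y)<.006]; r.append((y,q[:,0].min(),q[:,0].max(),np.median(q[:,2])))
  r=np.array(r); print(lab); print(r.T); return r
base=(Q[...,0]>.555)&(Q[...,0]<.62)
h=edges(base&(Q[...,2]>.2105)&(Q[...,2]<.222)&(Q[...,1]<-.14),[-.204,-.198,-.192,-.186,-.18],'head')
r=edges(base&(Q[...,2]>.2195)&(Q[...,1]>-.14)&(Q[...,2]<.23),[-.118,-.11,-.1,-.04,-.03,-.02,-.01,0],'rail')
hc=(h[:,1]+h[:,2])/2; rc=(r[:,1]+r[:,2])/2
a=np.polyfit(r[:,0],rc,1); print('offset',hc-np.polyval(a,h[:,0]))
m=base&(Q[...,2]>.2125)&(Q[...,2]<.222)&(Q[...,1]>-.206)&(Q[...,1]<-.178); p=Q[m]
print('plane',np.linalg.lstsq(np.c_[p[:,:2]-[.579,-.19],np.ones(len(p))],p[:,2],rcond=None)[0])
E
```

```text
head
[[-0.204  -0.198  -0.192  -0.186  -0.18  ]
 [ 0.5675  0.5662  0.5662  0.5668  0.5668]
 [ 0.5905  0.5905  0.591   0.591   0.5915]
 [ 0.2162  0.2159  0.2159  0.2161  0.2156]]
rail
[[-0.118  -0.11   -0.1    -0.04   -0.03   -0.02   -0.01    0.    ]
 [ 0.5645  0.5664  0.5664  0.5688  0.5698  0.57    0.5694  0.5703]
 [ 0.6006  0.6013  0.601   0.6032  0.6032  0.6033  0.6053  0.6053]
 [ 0.2249  0.2249  0.225   0.2249  0.2251  0.2251  0.2251  0.225 ]]
offset [-0.0006 -0.0014 -0.0014 -0.0014 -0.0014]
plane [ 0.0087 -0.0062  0.2161]
```

Request:
send_rows(
  series=[
    [0,0,0,-0.0013,0.004,-0.0018,-1],
    [0,0,0,-0.0013,0.014,-0.0018,-1],
    [0,0,0,-0.0013,0.024,-0.0018,-1],
    [0,0,0,-0.0013,0.03,-0.0018,-1],
    [0,0,0,-0.0013,0.032,-0.0018,-1],
    [0,0,0,-0.0013,0.032,-0.0018,-1],
    [0,0,0,-0.0013,0.032,-0.0018,-1],
  ],
)

```text
time_s: 5.95
ee_pos: [0.5296, -0.1522, 0.2237]
eef_rot: [-3.142, 0.0, 3.105]
force: [0.8, 0.9, -4.0]
grip_width: 0.0136
```

```bash
cat > chk.py <<'E'
from h import *
import sys
np.set_printoptions(precision=4,suppress=True,linewidth=200)
st()
c=grab('scene',sys.argv[1]+'.png'); Q=cloud(c)
a=cv2.resize(c['pixels'][150:270,150:330],(750,500),interpolation=3);cv2.imwrite('pics/z'+sys.argv[1]+'.png',a[:,:,::-1])
E
python3 chk.py s4
```

```text
t 5.95 pos [ 0.5296 -0.1522  0.2237] ydir 87.88 zax [ 0.0001 -0.0001 -1.    ] F [ 0.76  0.92 -4.02] M [0.07 0.19 0.04] w 0.0136 q [-0.35  0.3   1.52 -0.    1.32 -1.88]
```

View pics/zs4.png

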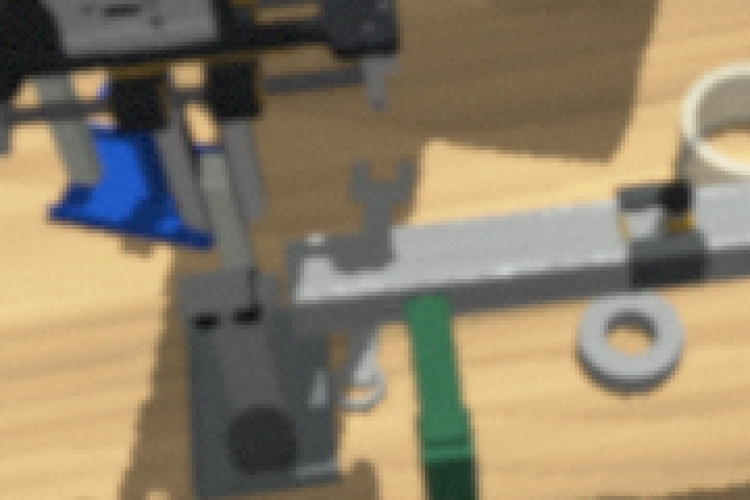

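Picture shows the head's nose at about (265,300), just short of the rail mouth (290,290). I'll re-measure the lateral offset before entering.

```bash
python3 - <<'E'
from h import *
np.set_printoptions(precision=4,suppress=True,linewidth=200)
for f,zt,z0 in(('s4.png',.2187,0),):
  c=load(f);Q=cloud(c)
  base=(Q[...,0]>.558)&(Q[...,0]<.62)
  def edges(m,ys):
    p=Q[m]; return np.array([(y,p[abs(p[:,1]-y)<.006][:,0].min(),p[abs(p[:,1]-y)<.006][:,0].max(),np.median(p[abs(p[:,1]-y)<.006][:,2])) for y in ys])
  h=edges(base&(Q[...,2]>.2132)&(Q[...,2]<.2235)&(Q[...,1]<-.135),[-.174,-.168,-.162,-.156,-.15])
  r=edges(base&(Q[...,2]>.2195)&(Q[...,1]>-.125)&(Q[...,2]<.23),[-.11,-.1,-.04,-.03,-.02,-.01,0])
  print(h.T);print(r.T)
  a=np.polyfit(r[:,0],(r[:,1]+r[:,2])/2,1);print(np.degrees(a[0]),(h[:,1]+h[:,2])/2-np.polyval(a,h[:,0]))
E
```

```text
[[-0.174  -0.168  -0.162  -0.156  -0.15  ]
 [ 0.5707  0.5707  0.5708  0.5707  0.5707]
 [ 0.5934  0.5936  0.5936  0.5936  0.5947]
 [ 0.2187  0.2188  0.2189  0.2187  0.2187]]
[[-0.11   -0.1    -0.04   -0.03   -0.02   -0.01    0.    ]
 [ 0.5656  0.5655  0.5686  0.5674  0.5693  0.5701  0.5677]
 [ 0.6011  0.6011  0.6035  0.6043  0.6046  0.6047  0.6047]
 [ 0.2249  0.2249  0.2249  0.2246  0.2251  0.2249  0.225 ]]
2.038434228199732 [0.0011 0.001  0.0008 0.0005 0.0009]
```

Request:
send_rows(
  series=[
    [0,0,0,0.0006,0.0,0.001,-1],
    [0,0,0,0.0006,0.002,0.001,-1],
    [0,0,0,0.0006,0.005,0.001,-1],
    [0,0,0,0.0006,0.008,0.001,-1],
    [0,0,0,0.0006,0.011,0.001,-1],
    [0,0,0,0.0006,0.014,0.001,-1],
    [0,0,0,0.0006,0.014,0.001,-1],
  ],
)

```text
time_s: 6.7
ee_pos: [0.5296, -0.1377, 0.2227]
eef_rot: [3.142, 0.0, 3.105]
force: [-0.3, -0.5, -2.2]
grip_width: 0.0138
```

```bash
python3 chk.py s5
```

```text
t 6.7 pos [ 0.5296 -0.1377  0.2227] ydir 87.89 zax [ 0.  0. -1.] F [-0.27 -0.55 -2.22] M [ 0.01  0.2  -0.01] w 0.0138 q [-0.32  0.3   1.53  0.    1.32 -1.86]
```

Request:
send_rows(
  series=[
    [0,0,0,0,0.003,0,-1],
    [0,0,0,0,0.006,0,-1],
    [0,0,0,0,0.009,0,-1],
    [0,0,0,0,0.012,0,-1],
    [0,0,0,0,0.015,0,-1],
    [0,0,0,0,0.015,0,-1],
  ],
)

```text
time_s: 7.35
ee_pos: [0.5301, -0.1228, 0.2227]
eef_rot: [3.142, 0.0, 3.105]
force: [-0.6, 0.3, -3.1]
grip_width: 0.0135
```

```bash
python3 chk.py s6
```

```text
t 7.35 pos [ 0.5301 -0.1228  0.2227] ydir 87.89 zax [ 0.      0.0001 -1.    ] F [-0.63  0.35 -3.11] M [0.   0.15 0.01] w 0.0135 q [-0.29  0.29  1.54  0.    1.31 -1.83]
```

View pics/zs6.png

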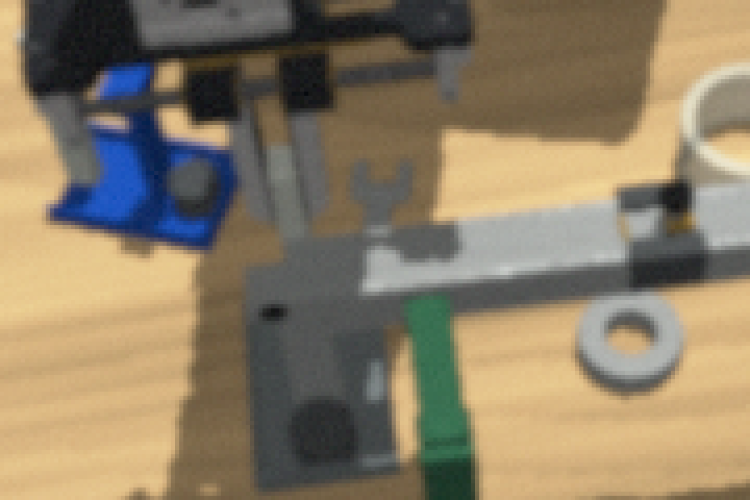

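The head is entering the rail mouth near (300,280) with no contact force. I'll carry on.

Request:
send_rows(
  series=[
    [0,0,0,0,0.003,0,-1],
    [0,0,0,0,0.006,0,-1],
    [0,0,0,0,0.009,0,-1],
    [0,0,0,0,0.012,0,-1],
    [0,0,0,0,0.015,0,-1],
    [0,0,0,0,0.018,0,-1],
    [0,0,0,0,0.02,0,-1],
    [0,0,0,0,0.02,0,-1],
  ],
)

```text
time_s: 8.2
ee_pos: [0.5308, -0.1029, 0.2227]
eef_rot: [3.142, 0.0, 3.105]
force: [0.1, -0.9, -3.3]
grip_width: 0.0137
```

Request:
send_rows(
  series=[
    [0,0,0,0,0.003,0,-1],
    [0,0,0,0,0.006,0,-1],
    [0,0,0,0,0.009,0,-1],
    [0,0,0,0,0.012,0,-1],
    [0,0,0,0,0.015,0,-1],
    [0,0,0,0,0.018,0,-1],
    [0,0,0,0,0.02,0,-1],
    [0,0,0,0,0.02,0,-1],
  ],
)

```text
time_s: 9.0
ee_pos: [0.5316, -0.0829, 0.2227]
eef_rot: [-3.142, 0.0, 3.105]
force: [-0.2, 0.7, -2.7]
grip_width: 0.0139
```

```bash
python3 -c "
from h import *
st()"
```

```text
t 9.0 pos [ 0.5316 -0.0829  0.2227] ydir 87.89 zax [ 0. -0. -1.] F [-0.16  0.68 -2.7 ] M [ 0.01  0.14 -0.06] w 0.0139 q [-0.22  0.27  1.56  0.    1.31 -1.76]
```

Request:
send_rows(
  series=[
    [0,0,0,0,0,0.0005,-1],
    [0,0,0,0,0,0.001,-1],
    [0,0,0,0,0,0.0015,-1],
    [0,0,0,0,0,0.0015,-1],
    [0,0,0,0,0,0.0015,-1],
  ],
)

```text
time_s: 9.5
ee_pos: [0.5315, -0.0832, 0.2211]
eef_rot: [3.142, -0.0, 3.104]
force: [0.0, 0.9, -2.9]
grip_width: 0.014
```

Request:
send_rows(
  series=[
    [0,0,0,0,0,0.0005,-1],
    [0,0,0,0,0,0.0005,-1],
  ],
)

```text
time_s: 9.7
ee_pos: [0.5315, -0.0832, 0.2206]
eef_rot: [-3.142, -0.0, 3.104]
force: [-1.1, -0.1, -2.9]
grip_width: 0.0135
```

Request:
send_rows(
  series=[
    [0,0,0,0,0,0.0005,-1],
    [0,0,0,0,0,0.0005,-1],
  ],
)

```text
time_s: 9.9
ee_pos: [0.5315, -0.0831, 0.2201]
eef_rot: [3.142, -0.0, 3.104]
force: [0.1, -0.5, -2.4]
grip_width: 0.0137
```

Request:
send_rows(
  series=[
    [0,0,0,0,0,0.0004,-1],
    [0,0,0,0,0,0.0004,-1],
    [0,0,0,0,0,0.0004,-1],
  ],
)

```text
time_s: 10.2
ee_pos: [0.5316, -0.0832, 0.2199]
eef_rot: [-3.142, 0.0, 3.104]
force: [-1.0, -0.3, -1.7]
grip_width: 0.0135
```

```bash
python3 -c "
from h import *
st()"
```

```text
t 10.2 pos [ 0.5316 -0.0832  0.2199] ydir 87.87 zax [ 1.e-04 -0.e+00 -1.e+00] F [-1.   -0.33 -1.7 ] M [ 0.07  0.19 -0.01] w 0.0135 q [-0.22  0.28  1.56  0.    1.3  -1.76]
```

Request:
send_rows(
  series=[
    [0,0,0,0,0.003,0,-1],
    [0,0,0,0,0.006,0,-1],
    [0,0,0,0,0.009,0,-1],
    [0,0,0,0,0.012,0,-1],
    [0,0,0,0,0.015,0,-1],
    [0,0,0,0,0.018,0,-1],
    [0,0,0,0,0.021,0,-1],
  ],
)

```text
time_s: 10.9
ee_pos: [0.5324, -0.062, 0.2198]
eef_rot: [-3.141, 0.0, 3.104]
force: [0.9, -1.6, -0.0]
grip_width: 0.0134
```

```bash
python3 -c "
from h import *
st()"
```

```text
t 10.9 pos [ 0.5324 -0.062   0.2198] ydir 87.87 zax [ 2.e-04 -1.e-04 -1.e+00] F [ 0.87 -1.6  -0.01] M [-0.37  0.03 -0.11] w 0.0134 q [-0.18  0.27  1.57 -0.    1.3  -1.72]
```

Request:
send_rows(
  series=[
    [0,0,0,0,0.003,0,-1],
    [0,0,0,0,0.006,0,-1],
    [0,0,0,0,0.009,0,-1],
    [0,0,0,0,0.012,0,-1],
    [0,0,0,0,0.015,0,-1],
    [0,0,0,0,0.018,0,-1],
    [0,0,0,0,0.021,0,-1],
  ],
)

```text
time_s: 11.6
ee_pos: [0.5332, -0.041, 0.2198]
eef_rot: [-3.142, 0.0, 3.104]
force: [-0.5, -2.2, 1.1]
grip_width: 0.0134
```

Request:
send_rows(
  series=[
    [0,0,0,0,0.003,0,-1],
    [0,0,0,0,0.006,0,-1],
    [0,0,0,0,0.009,0,-1],
    [0,0,0,0,0.012,0,-1],
    [0,0,0,0,0.015,0,-1],
    [0,0,0,0,0.018,0,-1],
    [0,0,0,0,0.021,0,-1],
  ],
)

```text
time_s: 12.3
ee_pos: [0.5339, -0.02, 0.2198]
eef_rot: [-3.142, 0.0, 3.104]
force: [-0.6, -2.6, 1.2]
grip_width: 0.0137
```

Request:
send_rows(
  series=[
    [0,0,0,0,0.003,0,-1],
    [0,0,0,0,0.006,0,-1],
    [0,0,0,0,0.009,0,-1],
  ],
)

```text
time_s: 12.6
ee_pos: [0.5342, -0.011, 0.2198]
eef_rot: [-3.142, 0.0, 3.104]
force: [-0.1, -1.9, 2.4]
grip_width: 0.0138
```

```bash
python3 chk.py s7
```

```text
t 12.6 pos [ 0.5342 -0.011   0.2198] ydir 87.87 zax [ 0. -0. -1.] F [-0.13 -1.86  2.39] M [-0.64 -0.04 -0.16] w 0.0138 q [-0.09  0.27  1.57 -0.    1.3  -1.62]
```

View pics/zs7.png

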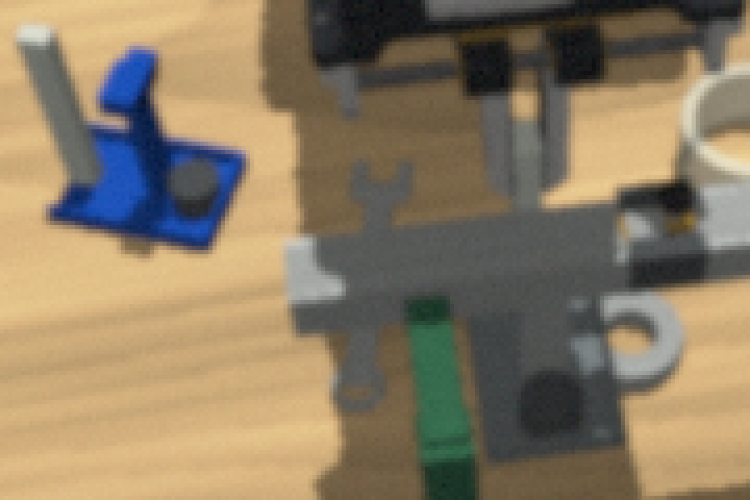

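The carrier hangs in the channel with the stem near (545,340), short of the catch (660,240). I'll ease the vertical load slightly and feel ahead in small steps.

Request:
send_rows(
  series=[
    [0,0,0,0,0.002,-0.0003,-1],
    [0,0,0,0,0.004,-0.0003,-1],
    [0,0,0,0,0.006,-0.0003,-1],
    [0,0,0,0,0.008,-0.0003,-1],
    [0,0,0,0,0.01,-0.0003,-1],
  ],
)

```text
time_s: 13.15
ee_pos: [0.5345, -0.001, 0.2199]
eef_rot: [3.141, -0.0, 3.104]
force: [-0.4, -1.7, -1.8]
grip_width: 0.0135
```

Request:
send_rows(
  series=[
    [0,0,0,0,0.002,0,-1],
    [0,0,0,0,0.004,0,-1],
    [0,0,0,0,0.006,0,-1],
  ],
)

```text
time_s: 13.45
ee_pos: [0.5348, 0.005, 0.2199]
eef_rot: [3.141, -0.0, 3.104]
force: [0.4, -0.9, -1.5]
grip_width: 0.0137
```

Request:
send_rows(
  series=[
    [0,0,0,0,0.002,0,-1],
    [0,0,0,0,0.004,0,-1],
    [0,0,0,0,0.006,0,-1],
  ],
)

```text
time_s: 13.75
ee_pos: [0.535, 0.011, 0.2199]
eef_rot: [3.141, -0.0, 3.104]
force: [-0.3, -0.3, -3.2]
grip_width: 0.014
```

```bash
python3 -c "
from h import *
st()"
```

```text
t 13.75 pos [0.535  0.011  0.2199] ydir 87.87 zax [-3.e-04  1.e-04 -1.e+00] F [-0.33 -0.34 -3.2 ] M [ 0.02  0.09 -0.01] w 0.014 q [-0.05  0.27  1.57  0.    1.3  -1.58]
```

Request:
send_rows(
  series=[
    [0,0,0,0,0.002,0.0001,-1],
    [0,0,0,0,0.004,0.0001,-1],
  ],
)

```text
time_s: 13.95
ee_pos: [0.5352, 0.0149, 0.2199]
eef_rot: [-3.142, -0.0, 3.104]
force: [0.2, -0.1, -2.1]
grip_width: 0.0134
```

Request:
send_rows(
  series=[
    [0,0,0,0,0.002,0,-1],
    [0,0,0,0,0.004,0,-1],
  ],
)

```text
time_s: 14.15
ee_pos: [0.5353, 0.0187, 0.2199]
eef_rot: [-3.141, -0.0, 3.104]
force: [-0.5, -2.9, -2.3]
grip_width: 0.0135
```

Request:
send_rows(
  series=[
    [0,0,0,0,0.002,0,-1],
    [0,0,0,0,0.004,0,-1],
  ],
)

```text
time_s: 14.35
ee_pos: [0.5355, 0.0226, 0.2199]
eef_rot: [-3.141, -0.0, 3.104]
force: [-0.6, -3.8, -3.3]
grip_width: 0.0136
```

Request:
send_rows(
  series=[
    [0,0,0,0,0.002,0,-1],
    [0,0,0,0,0.004,0,-1],
  ],
)

```text
time_s: 14.55
ee_pos: [0.5356, 0.027, 0.2199]
eef_rot: [3.141, -0.0, 3.104]
force: [0.1, -2.5, -2.5]
grip_width: 0.0136
```

```bash
python3 chk.py s8
```

```text
t 14.55 pos [0.5356 0.027  0.2199] ydir 87.87 zax [-0.0001  0.0002 -1.    ] F [ 0.12 -2.54 -2.5 ] M [-0.32  0.15 -0.11] w 0.0136 q [-0.02  0.27  1.57  0.    1.3  -1.55]
```

View pics/zs8.png

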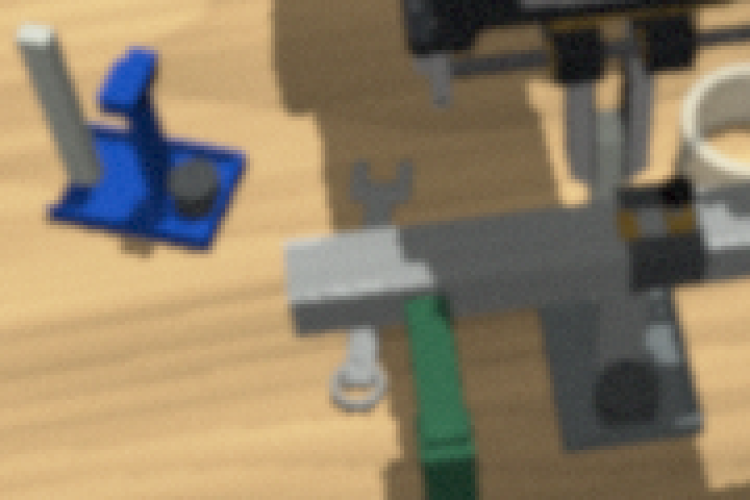

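The knob at about (675,185) has risen and Fy is about -3 N, so the head is on the bolt ramp. I'll go on slowly.

Request:
send_rows(
  series=[
    [0,0,0,0,0.002,0,-1],
    [0,0,0,0,0.004,0,-1],
    [0,0,0,0,0.006,0,-1],
  ],
)

```text
time_s: 14.9
ee_pos: [0.5358, 0.0328, 0.2199]
eef_rot: [-3.141, -0.0, 3.104]
force: [0.1, -3.8, -4.2]
grip_width: 0.0135
```

Request:
send_rows(
  series=[
    [0,0,0,0,0.002,0,-1],
    [0,0,0,0,0.004,0,-1],
    [0,0,0,0,0.006,0,-1],
  ],
)

```text
time_s: 15.2
ee_pos: [0.5361, 0.039, 0.2199]
eef_rot: [3.141, -0.0, 3.105]
force: [-0.3, -2.4, -3.2]
grip_width: 0.0135
```

Request:
send_rows(
  series=[
    [0,0,0,0,0.002,0,-1],
    [0,0,0,0,0.004,0,-1],
    [0,0,0,0,0.006,0,-1],
  ],
)

```text
time_s: 15.5
ee_pos: [0.5363, 0.045, 0.2199]
eef_rot: [3.142, -0.0, 3.105]
force: [-0.1, -2.1, -4.2]
grip_width: 0.0137
```

```bash
python3 chk.py s9
```

```text
t 15.5 pos [0.5363 0.045  0.2199] ydir 87.88 zax [-0.0001  0.     -1.    ] F [-0.12 -2.12 -4.15] M [-0.28  0.19 -0.12] w 0.0137 q [ 0.02  0.28  1.56  0.    1.3  -1.52]
```

View pics/zs9.png

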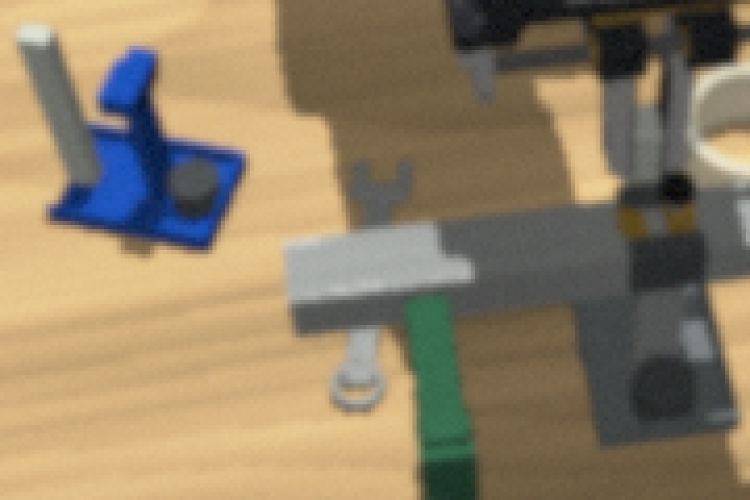

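The bolt knob (677,187) is up and the carrier is passing under it. I'll go on in smaller steps to feel for the buffer and the snap.

Request:
send_rows(
  series=[
    [0,0,0,0,0.002,0,-1],
    [0,0,0,0,0.004,0,-1],
    [0,0,0,0,0.006,0,-1],
  ],
)

```text
time_s: 15.85
ee_pos: [0.5365, 0.0509, 0.22]
eef_rot: [3.142, -0.0, 3.104]
force: [-0.5, -1.9, -3.9]
grip_width: 0.0133
```

Request:
send_rows(
  series=[
    [0,0,0,0,0.002,0,-1],
    [0,0,0,0,0.004,0,-1],
  ],
)

```text
time_s: 16.05
ee_pos: [0.5367, 0.0549, 0.22]
eef_rot: [3.142, 0.0, 3.104]
force: [-0.5, -1.0, -4.8]
grip_width: 0.0136
```

Request:
send_rows(
  series=[
    [0,0,0,0,0.002,0,-1],
    [0,0,0,0,0.004,0,-1],
  ],
)

```text
time_s: 16.25
ee_pos: [0.5368, 0.0589, 0.2199]
eef_rot: [3.142, -0.0, 3.104]
force: [1.0, -1.4, -4.5]
grip_width: 0.0141
```

Request:
send_rows(
  series=[
    [0,0,0,0,0.002,0,-1],
    [0,0,0,0,0.004,0,-1],
  ],
)

```text
time_s: 16.45
ee_pos: [0.537, 0.0629, 0.2199]
eef_rot: [3.142, -0.0, 3.104]
force: [-0.0, -1.1, -4.7]
grip_width: 0.0139
```

```bash
python3 chk.py s10
```

```text
t 16.45 pos [0.537  0.0629 0.2199] ydir 87.87 zax [-0.  0. -1.] F [-0.05 -1.09 -4.65] M [-0.29  0.17 -0.08] w 0.0139 q [ 0.05  0.28  1.55  0.    1.31 -1.48]
```

View pics/zs10.png

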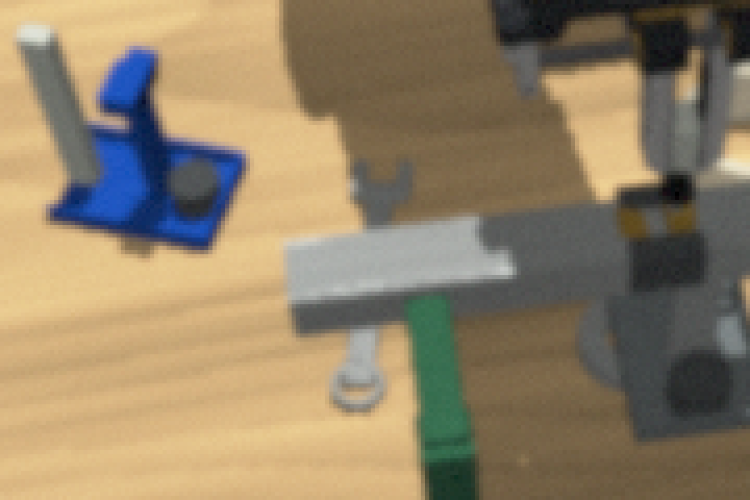

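The bolt is still up and the buffer has not been reached.

Request:
send_rows(
  series=[
    [0,0,0,0,0.0015,0,-1],
    [0,0,0,0,0.003,0,-1],
  ],
)

```text
time_s: 16.7
ee_pos: [0.5371, 0.0658, 0.2199]
eef_rot: [-3.142, -0.0, 3.104]
force: [0.3, -0.1, -4.0]
grip_width: 0.014
```

Request:
send_rows(
  series=[
    [0,0,0,0,0.0015,0,-1],
    [0,0,0,0,0.003,0,-1],
  ],
)

```text
time_s: 16.9
ee_pos: [0.5372, 0.0688, 0.2199]
eef_rot: [-3.142, -0.0, 3.104]
force: [-0.8, -1.4, -4.2]
grip_width: 0.0137
```

Request:
send_rows(
  series=[
    [0,0,0,0,0.0015,0,-1],
    [0,0,0,0,0.003,0,-1],
  ],
)

```text
time_s: 17.1
ee_pos: [0.5373, 0.0718, 0.2199]
eef_rot: [-3.142, -0.0, 3.104]
force: [-0.4, -1.8, -4.4]
grip_width: 0.0135
```

```bash
python3 chk.py s11
```

```text
t 17.1 pos [0.5373 0.0718 0.2199] ydir 87.87 zax [-0.0001 -0.     -1.    ] F [-0.44 -1.78 -4.44] M [-0.18  0.2  -0.08] w 0.0135 q [ 0.07  0.29  1.55  0.    1.31 -1.47]
```

View pics/zs11.png

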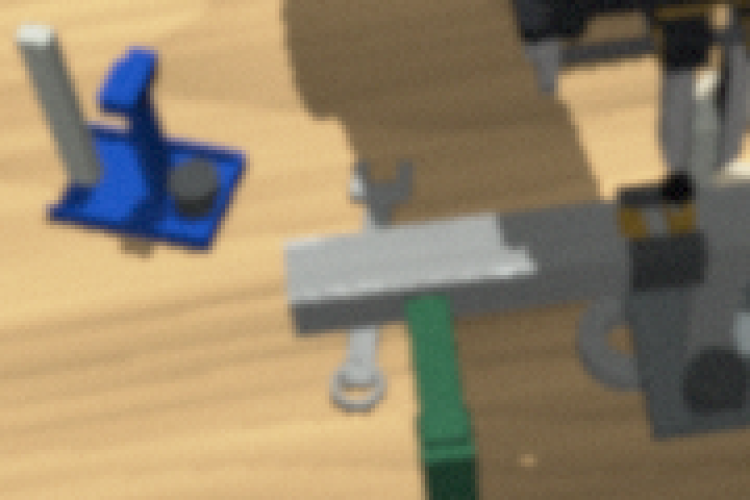

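Request:
send_rows(
  series=[
    [0,0,0,0,0.0015,0,-1],
    [0,0,0,0,0.003,0,-1],
  ],
)

```text
time_s: 17.35
ee_pos: [0.5374, 0.0746, 0.22]
eef_rot: [-3.141, -0.0, 3.104]
force: [-1.2, -3.0, -3.5]
grip_width: 0.0137
```

```bash
cat > knob.py <<'E'
from h import *
import sys
def kz(c):
    Q=cloud(c); P=c['pixels'].astype(int)
    m=(abs(Q[...,0]-.588)<.016)&(abs(Q[...,1]-.047)<.016)&(Q[...,2]>.236)&(Q[...,2]<.27)&(P.sum(-1)<150)
    return (np.percentile(Q[m][:,2],[20,50,90]).round(4),m.sum()) if m.sum() else None
if __name__=='__main__':
    for f in sys.argv[1:]: print(f,kz(load(f+'.png')))
E
python3 chk.py s12; python3 knob.py scene0 s7 s8 s9 s10 s11 s12
```

```text
t 17.35 pos [0.5374 0.0746 0.22  ] ydir 87.86 zax [-0.0001 -0.0003 -1.    ] F [-1.18 -3.03 -3.51] M [-0.57  0.33 -0.15] w 0.0137 q [ 0.07  0.29  1.55 -0.    1.31 -1.46]
scene0 (array([0.2449, 0.2455, 0.2466]), np.int64(41))
s7 (array([0.2442, 0.2458, 0.2472]), np.int64(47))
s8 (array([0.248 , 0.2493, 0.2506]), np.int64(47))
s9 (array([0.2503, 0.2516, 0.253 ]), np.int64(50))
s10 (array([0.2506, 0.2518, 0.2529]), np.int64(47))
s11 (array([0.2502, 0.2519, 0.2532]), np.int64(47))
s12 (array([0.2504, 0.2523, 0.2532]), np.int64(47))
```

The knob height measures the bolt well: about 6.3 mm up. The buffer contact has begun, so I expect the drop around TCP y 0.078–0.080.

Request:
send_rows(
  series=[
    [0,0,0,0,0.001,0,-1],
    [0,0,0,0,0.002,0,-1],
    [0,0,0,0,0.003,0,-1],
  ],
)

```text
time_s: 17.7
ee_pos: [0.5375, 0.0776, 0.22]
eef_rot: [-3.141, -0.0, 3.104]
force: [-1.4, -5.7, -4.2]
grip_width: 0.0138
```

```bash
python3 chk.py s13; python3 knob.py s13
```

```text
t 17.7 pos [0.5375 0.0776 0.22  ] ydir 87.86 zax [-0.0001 -0.0003 -1.    ] F [-1.36 -5.69 -4.24] M [-0.91  0.41 -0.18] w 0.0138 q [ 0.08  0.29  1.55 -0.    1.31 -1.46]
s13 (array([0.2504, 0.2519, 0.2533]), np.int64(47))
```

Request:
send_rows(
  series=[
    [0,0,0,0,0.001,0,-1],
    [0,0,0,0,0.002,0,-1],
    [0,0,0,0,0.002,0,-1],
  ],
)

```text
time_s: 18.05
ee_pos: [0.5376, 0.0797, 0.22]
eef_rot: [-3.142, -0.0, 3.104]
force: [-1.9, -3.6, -3.3]
grip_width: 0.0138
```

```bash
python3 chk.py s14; python3 knob.py s14
```

```text
t 18.05 pos [0.5376 0.0797 0.22  ] ydir 87.87 zax [-0.     -0.0001 -1.    ] F [-1.91 -3.58 -3.32] M [-0.83  0.37 -0.17] w 0.0138 q [ 0.08  0.29  1.55 -0.    1.31 -1.45]
s14 (array([0.245 , 0.2459, 0.247 ]), np.int64(49))
```

The bolt snapped down: knob z is 0.2459, its rest value. I'll back off a little so the head rests on the bolt, settle it on the lips, and check.

Request:
send_rows(
  series=[
    [0,0,0,0,-0.0005,0.0001,-1],
    [0,0,0,0,-0.001,0.0002,-1],
    [0,0,0,0,-0.0015,0.0003,-1],
    [0,0,0,0,-0.0015,0.0003,-1],
  ],
)

```text
time_s: 18.5
ee_pos: [0.5376, 0.0785, 0.2199]
eef_rot: [3.141, 0.0, 3.105]
force: [-1.6, -0.2, -1.4]
grip_width: 0.0136
```

```bash
python3 chk.py s15; python3 knob.py s15
```

```text
t 18.5 pos [0.5376 0.0785 0.2199] ydir 87.88 zax [ 0.0004  0.0006 -1.    ] F [-1.57 -0.25 -1.38] M [-0.14  0.44 -0.02] w 0.0136 q [ 0.08  0.29  1.55  0.    1.31 -1.46]
s15 (array([0.2453, 0.2461, 0.2473]), np.int64(46))
```

Request:
send_rows(
  series=[
    [0,0,0,0,-0.0007,0.0001,-1],
    [0,0,0,0,-0.0007,0.0001,-1],
  ],
)

```text
time_s: 18.75
ee_pos: [0.5376, 0.0782, 0.2199]
eef_rot: [3.14, 0.001, 3.105]
force: [-2.7, 4.3, 1.5]
grip_width: 0.0137
```

Request:
send_rows(
  series=[
    [0,0,0,0,0.0005,0,-1],
    [0,0,0,0,0.0005,0,-1],
  ],
)

```text
time_s: 18.95
ee_pos: [0.5376, 0.0782, 0.2198]
eef_rot: [3.141, 0.0, 3.105]
force: [-3.4, 3.2, 2.7]
grip_width: 0.0137
```

The tug is resisted at +4 N, so the bolt holds. I'll relax the residual loads and then release.

Request:
send_rows(
  series=[
    [0,0,0,0.0003,0.0004,-0.0002,-1],
    [0,0,0,0.0003,0.0004,-0.0002,-1],
    [0,0,0,0.0003,0.0004,-0.0002,-1],
  ],
)

```text
time_s: 19.25
ee_pos: [0.5375, 0.0783, 0.2198]
eef_rot: [3.142, 0.001, 3.104]
force: [1.2, 1.5, 0.6]
grip_width: 0.0138
```

Request:
send_rows(
  series=[
    [0,0,0,0,0,0,-0.4],
    [0,0,0,0,0,0,-0.4],
    [0,0,0,0,0,0,-0.2],
    [0,0,0,0,0,0,-0.2],
    [0,0,0,0,0,0,-0.2],
  ],
)

```text
time_s: 19.75
ee_pos: [0.5373, 0.0784, 0.2198]
eef_rot: [-3.142, 0.0, 3.104]
force: [-0.3, -0.0, -0.7]
grip_width: 0.0376
```

```bash
python3 chk.py s16; python3 knob.py s16
```

```text
t 19.75 pos [0.5373 0.0784 0.2198] ydir 87.87 zax [ 0.     -0.0001 -1.    ] F [-0.33 -0.   -0.66] M [ 0.01  0.07 -0.02] w 0.0376 q [ 0.08  0.29  1.55 -0.    1.31 -1.46]
s16 (array([0.2446, 0.2457, 0.2474]), np.int64(49))
```

View pics/zs16.png

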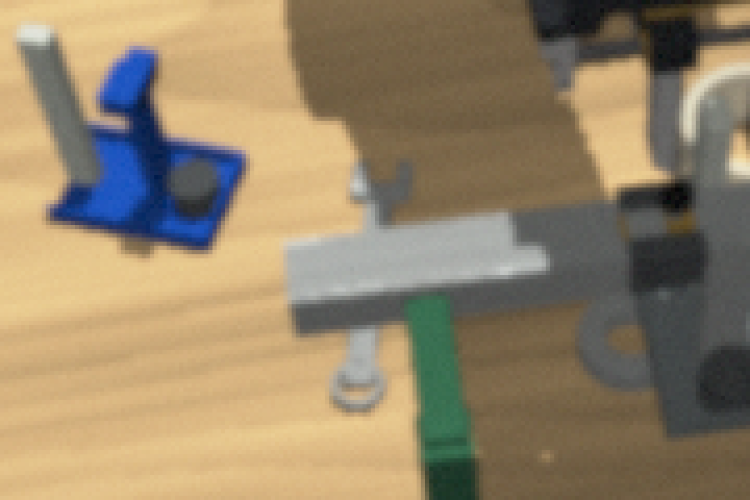

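The fingers are open, with the post near (712,150) free between them, and the carrier stays hanging. I'll retreat upward and then away from the rail.

Request:
send_rows(
  series=[
    [0,0,0,0,0,-0.01,0],
    [0,0,0,0,0,-0.03,0],
    [0,0,0,0,0,-0.05,0],
    [0,0,0,0,0,-0.08,0],
    [0,0,0,0,0,-0.11,0],
    [0,0,0,0,0,-0.11,0],
    [0,0,0,0.04,0,-0.11,0],
    [0,0,0,0.08,0,-0.11,0],
  ],
)

```text
time_s: 20.6
ee_pos: [0.4563, 0.0813, 0.3288]
eef_rot: [-3.141, -0.002, 3.104]
force: [0.3, -0.2, 0.2]
grip_width: 0.0466
```

Request:
send_rows(
  series=[
    [0,0,0,0.04,0,0,0],
    [0,0,0,0.08,0,0,0],
    [0,0,0,0.1,0,0,0],
    [0,0,0,0.1,0,0,0],
    [0,0,0,0.1,0,0,0],
    [0,0,0,0.1,0,0,0],
  ],
)

```text
time_s: 21.2
ee_pos: [0.358, 0.0851, 0.3296]
eef_rot: [-3.141, -0.0, 3.104]
force: [0.0, -0.2, -1.0]
grip_width: 0.0468
```

```bash
python3 - <<'E'
from h import *
from knob import kz
st(); c=grab('scene','s17.png');d=grab('top','t17.png');print(kz(c))
a=cv2.resize(c['pixels'][150:300,140:440],(800,400),interpolation=3);b=cv2.resize(d['pixels'][120:290,130:440],(365,200),interpolation=3)
cv2.imwrite('pics/v17.png',np.vstack([a,cv2.copyMakeBorder(b,0,0,0,435,0)])[:,:,::-1])
Q=cloud(c); m=(Q[...,2]>.226)&(Q[...,2]<.25)&(abs(Q[...,0]-.535)<.02)&(abs(Q[...,1]-.075)<.03)
print('post top',np.median(Q[m],0),m.sum())
E
```

```text
t 21.2 pos [0.358  0.0851 0.3296] ydir 87.86 zax [-5.e-04 -1.e-04 -1.e+00] F [ 0.02 -0.18 -1.03] M [-0.01 -0.02 -0.01] w 0.0468 q [ 0.13 -0.19  1.79 -0.    1.54 -1.4 ]
(array([0.2446, 0.2457, 0.2473]), np.int64(42))
post top [0.54071133 0.07664135 0.23535493] 85
```

View pics/v17.png

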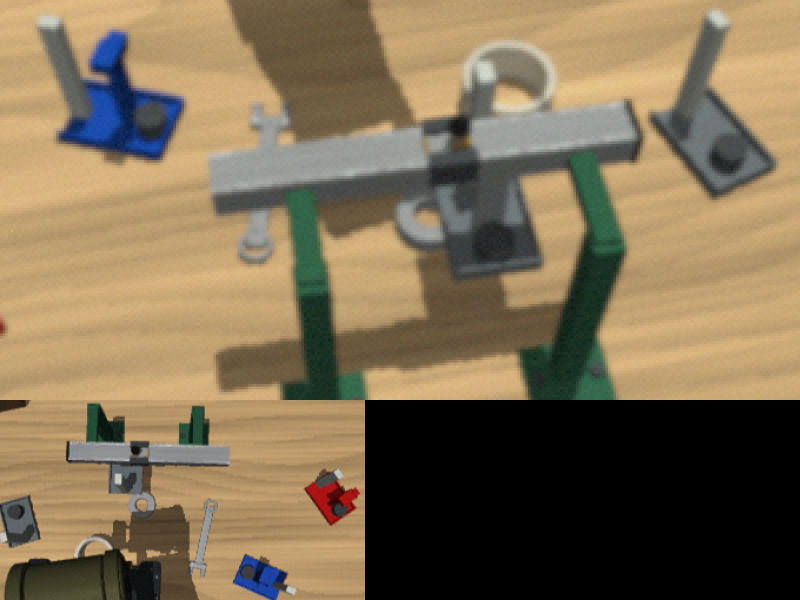

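The carrier hangs level on the rail: tray at about (490,240) and post top at (483,75), z 0.235. The knob is down and the bystanders have not moved. I'm handing in.

```bash
python3 -c "
from station import ctrl
print(ctrl.hand_in())"
```

```text
the job is handed in; nothing more can be done
None
```

The roller carrier is hanging on the rail behind the closed catch, and I handed the job in at about 21 s. I gripped it by its post, entered the head at the open end and slid it along by feel. The catch closed with the tool at about y = 0.079 m.

- **Push force:** the push along the rail peaked at about 6 N in the readings. I stopped within about 2 mm of the catch closing, so the buffer stayed well off its hard stop.
- **Catch:** the knob rose 6.3 mm as the head passed, then dropped back to its starting height (0.2457 m against 0.2455 m). A gentle pull back met about 4 N of resistance.
- **After release:** the carrier hangs level with its post top at z = 0.235 m, and the robot touches nothing. The bench tray, bearing, wrench, tape roll and the blue and red look-alikes looked unmoved in the last pictures. That last point was by eye only; I didn't measure their positions.
- **Disagreement between checks:** the two cameras differed by about 3 mm in absolute position. I used the average for the grasp and for the first approach to the rail, then corrected with offsets from the scene camera alone. No check failed.

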